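# Hang the rinsed basket back on the shelf rack

### The job

Lift the white wire basket off the drip stand where it hangs, and hang it by its handle on the two long prongs below the shelf of the blue-footed rack. Then slide it back along the prongs until the handle bar is fully home against both red stop pins under the shelf, leave it hanging there still and upright, and do not disturb the mugs, jug, bowl or spoon.

Things in the scene. Friction and masses are not known exactly. Their poses are not given: they have to be found in the camera images.
- basket: white wire basket 110 x 150 x 60 mm (x, y, z), 0.2-0.4 kg, with a rigid steel handle: uprights at y = +-75 mm and a straight bar along y, 10 mm thick, 116 mm long, its axis 150 mm above the underside. On the bar's middle stands a square wooden knob 26 x 26 mm, from 5 to 41 mm above the bar's axis. Origin: centre of the underside, z up. Same either way round.
- bail (a point): middle of the axis of the basket's handle bar (150 mm above the underside); axes as the basket's
- bail_a (a point): point of the handle bar's axis 40 mm from its middle, on the basket's +y side
- bail_b (a point): point of the handle bar's axis 40 mm from its middle, on the basket's -y side
- drip_stand: fixed dark stand on a black drip tray 170 x 180 mm; two level prongs 8 mm thick at y = +-40 mm, tops at z = 215 mm, from a post at x = +85 mm out to x = -32 mm, then tips turned up 18 mm ending at x = -42 mm. Origin: on the counter; -x is the way the prongs point (roughly to the robot), z up.
- drip_hook (a point): where the middle of the handle bar's axis is while the basket hangs on the drip stand (220 mm above the counter)
- rack: fixed rack, blue foot, wire shelf 120 x 230 mm with two saucer stacks (top z = 336 mm). Two level prongs below it, 8 mm thick, at y = +-40 mm, tops at z = 235 mm, from x = +90 mm out to x = -95 mm, then tips turned up 18 mm ending at x = -106 mm. A red upright pin on each stops the bar's axis at x = 0. Origin: on the counter under the home place; prongs point to -x (roughly to the robot).
- rack_home (a point): where the middle of the handle bar's axis is when fully home against both stop pins, 240 mm above the counter; axes as the rack's. The shelf's front edge is 18 mm in front of it (rack x = -18 mm), the shelf's underside at z = 306 mm, its top at 316 mm: an upright gripper fits only in front of the shelf, a leaning one reaches in.
- rack_load (a point): a point 70 mm in front (-x) of point rack_home: the middle of the handle bar's axis when the basket hangs on the outer part of the prongs, clear of the shelf and 25 mm inside the bend of the tips
- mug_front: black mug, 82 mm wide, 88 mm high, bystander; origin: centre of its underside
- mug_left: another such black mug, bystander
- jug: steel milk jug with a handle, 84 mm wide, 100 mm high, bystander; origin: centre of its underside
- bowl: blue bowl, 100 mm wide, 45 mm high, bystander; origin: centre of its underside
- spoon: spoon 160 mm long lying on the counter, bystander

How it is judged (in metres and radians):
On the way, in this order (a step that is already met when the one before it is completed fails the run):
1. the basket is lifted clear of the drip stand's prongs (z of bail in the frame of drip_hook above 0.012 m and contact force between basket and drip_stand below 0.05 N), for 0.1 s.
2. the handle bar rests on both prongs of the rack (z of bail_a in the frame of rack_home between -0.006 and 0.006 m and z of bail_b in the frame of rack_home between -0.006 and 0.006 m and y of bail in the frame of rack_home between -0.016 and 0.016 m and x of bail_a in the frame of rack_home between -0.1 and 0.006 m and x of bail_b in the frame of rack_home between -0.1 and 0.006 m and contact force between basket and rack above 0.5 N), for 0.2 s.
At the end, for the whole second after the job is handed in: The basket hangs still on the rack: its handle bar rests on both prongs (height within 6 mm, sideways within 16 mm of the middle), within 8 mm of touching both stop pins, and the basket is upright within 0.15 rad and at rest (z of bail_a in the frame of rack_home between -0.006 and 0.006 m and z of bail_b in the frame of rack_home between -0.006 and 0.006 m and y of bail in the frame of rack_home between -0.016 and 0.016 m and x of bail_a in the frame of rack_home between -0.008 and 0.006 m and x of bail_b in the frame of rack_home between -0.008 and 0.006 m and angle between basket's own z axis and vertical below 0.15 rad and linear speed of basket below 0.03 m/s and angular speed of basket below 0.3 rad/s and contact force between basket and rack above 0.5 N).
It fails at once if a bystander is knocked over or shifted by more than 30 mm (distance of any of mug_front, mug_left, jug, bowl, spoon from where it was at the start of the episode above 0.03 m or angle between any of mug_front, mug_left, jug, bowl's own z axis and vertical above 0.5 rad).
It also fails if it takes over 72 s, if anything falls off the work surface, if the arm or the gripper's body presses on something with over 40 N, if the wrist force passes 120 N, or if a joint passes its speed limit or range.

### The arm

A 6-joint arm with a two-finger parallel gripper is mounted at the origin on the work surface. World frame = base frame: x ahead of the robot, y to its left, z up, the work surface at z = 0. Lengths are in mm, angles in degrees, forces in N, time in s.
With the tool pointing down it reaches from about 325 to 925 mm from the base axis. Payload 3.1 kg.
Tool frame: the origin (TCP) lies at the very end of the fingers, on their centre line; the grasp point (between the pads) lies grasp_offset behind it (grasp_offset is the distance from the TCP to the grasp point, in mm); z points along the fingers, y is the line along which they close (so a half turn about z gives the same grasp; the last joint's range is limited). The gripper opens to 85 mm and grips with 20 to 120 N. Pads are 22 mm wide; open, the fingers measure 114 mm over their backs; the gripper's body (76 mm by 85 mm) begins 54 mm behind the grasp point. The pads swing forward as they close: fully open they stand 13 mm farther back than shut.
Start: joints at [-6.429, 12.427, 92.441, -0, 75.132, -6.429], TCP at [625.011, 0.021, 205.6] pointing down, gripper open.
Joint ranges: [-157.48, 157.48], [-44.54, 120.13], [17.64, 146.25], [-64.5, 244.5], [7.68, 150.69], [-147.95, 147.95]. Speed limits (degrees/s): [159.86, 159.86, 180, 180, 180, 180].

### API

Orientations are given as [roll, pitch, yaw] about the fixed x, y, z axes, in that order (R = Rz(yaw) Ry(pitch) Rx(roll)).
In Python, from station import * gives the robot as it stands. Calls block until the motion is done:
- goto(position, orientation): joint-space move of the TCP to a pose.
- move_l(position, attitude=None, speed=150): straight line of the TCP; attitude=None keeps the orientation; speed is the mean speed in mm/s.
- move_j(angles): joint-space move.
- grip(opening, squeeze=None): finger opening in mm; squeeze is the grip in N (None keeps the last); returns when the fingers have stopped.
- wait(seconds).
- solve_ik(position, orientation): joint angles nearest the present ones, or None.
- get_obs(): the state.
- get_image(name): name is "scene" or "side" or "wrist"; returns the picture (400x640x3 uint8, red, green, blue); there is no depth.
- get_calibration(name): a dict with "fx", "fy", "cx", "cy" (pixels), "R" (3x3) and "t" (3): a world point X has camera coordinates R X + t; the wrist camera has in their place "mount" (4x4, takes a point from camera to tool coordinates, whose origin is the TCP and whose axes are the flange's). Camera axes: x right, y down, z forward; pixel columns grow to the right and rows downward; lengths in mm; the calibration is good to about 2 mm. A picture is of the moment at which its call begins: read the wrist's pose just before it. get_calibration takes no time and is no camera call.
A pose or a line that the arm cannot do raises Unreachable and nothing moves.
- sign_off(): hands the job in; it is judged then, once.
Trained networks look in the newest picture that a camera, given by its name, has taken for a name from the list of things; names that differ only in an ending like _2 or _b are one class to them, and where a whole thing is asked for, a point or a joint stands for the part that bears it (a point fixed in the world has none). Each returns a list of dicts, best first, with "score" (0 to 1); they miss things now and then, are a little off and sometimes report something else, mostly with a low value. They report only what shows in the picture. A call takes as long as a camera call.
- spot_in(name, camera): "extent" ([centre column, centre row, width, height] in pixels, round what is visible of it).
- regions_of(name, camera): "region" (400x640 bool, what is visible of it) and "extent" ([centre column, centre row, width, height] in pixels, round what is visible of it).
The state is a dict: "t": time; "joint_pos": joint angles; "qvel": joint speeds; "effort": joint torques, N m; "tcp_pos": TCP position; "ee_rot": TCP orientation; "wrist_force": force on the tool from outside, world axes, zero at the start; "moment": the same for the moment, N m; "grip_width": finger opening in mm; "grip_force": force on a finger pad.
Only numpy, scipy, OpenCV 4.12 (cv2) and the standard library are available. Lean on these libraries where they do the work, as an engineer would, in place of code of your own. Each camera call takes 0.05 s, during which the arm holds its last target. There are 200 camera calls.

## Working session

There is one attempt and no reset: what is moved stays moved. The work goes in short steps, each a Python script; the robot and the scene stay as the last script left them, time stands still between calls to the robot, and variables do not carry over. Pictures are saved under pics/ and viewed, at most 10 in all, crops included, and the job is handed in when it is done.

```bash
ls; mkdir -p pics; python3 - <<'E'
from station import *
import cv2,numpy as np
o=get_obs();print(o['t'],o['tcp_pos'],o['ee_rot'],o['grip_width'])
try: print(grasp_offset)
except Exception as e: print(e)
for c in ['scene','side']:
    im=get_image(c);cv2.imwrite(f'pics/{c}0.png',im[:,:,::-1])
    k=get_calibration(c);print(c,k)
    for n in ['basket','drip_stand','rack']:
        for d in spot_in(n,c)[:2]: print(n,d['score'],np.round(d['extent']))
print(get_calibration('wrist'))
E
```

```text
pics
0.0 [6.24101139e+02 1.32663762e-01 2.04228792e+02] [-1.79860397e+02 -1.60420378e-02  8.99995026e+01] 85.20230096282938
18.700000000000003
scene {'fx': 436.092846563769, 'fy': 436.092846563769, 'cx': 323.0429593286626, 'cy': 207.81625402003525, 'R': array([[ 0.0790872 ,  0.99668353, -0.0191611 ],
       [ 0.75260515, -0.07230198, -0.65449057],
       [-0.65370536,  0.03734108, -0.75582733]]), 't': array([ -52.9364077 , -264.97724976, 1601.66499853])}
drip_stand 0.82 [250. 260.  71. 107.]
rack 0.66 [454. 207.  39.  43.]
side {'fx': 514.7875546376162, 'fy': 514.7875546376162, 'cx': 316.244171157764, 'cy': 201.50957275985974, 'R': array([[ 0.84682348, -0.53133972,  0.02383474],
       [-0.26193747, -0.45562649, -0.8507604 ],
       [ 0.46290253,  0.71420067, -0.525013  ]]), 't': array([-455.26168926,  285.86383392, 1114.71158772])}
basket 0.93 [382. 248.  80. 103.]
drip_stand 0.96 [384. 265. 101. 129.]
rack 0.88 [310. 170. 103. 145.]
{'fx': 288.3605899938963, 'fy': 288.3605899938963, 'cx': 320.4632438446169, 'cy': 199.35341698447695, 'mount': array([[ 3.14736812e-04, -9.51172579e-01, -3.08659401e-01,
         7.87541357e+01],
       [ 9.99999616e-01,  4.70896773e-05,  8.74576573e-04,
        -3.51878676e-01],
       [-8.17338583e-04, -3.08659558e-01,  9.51172229e-01,
        -1.68676672e+02],
       [ 0.00000000e+00,  0.00000000e+00,  0.00000000e+00,
         1.00000000e+00]])}
```

View pics/scene0.png

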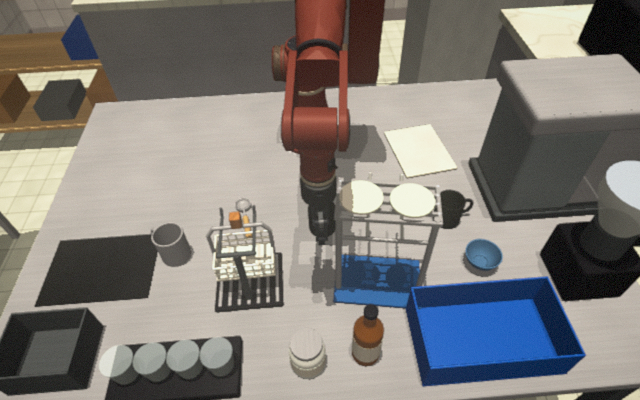

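View pics/side0.png

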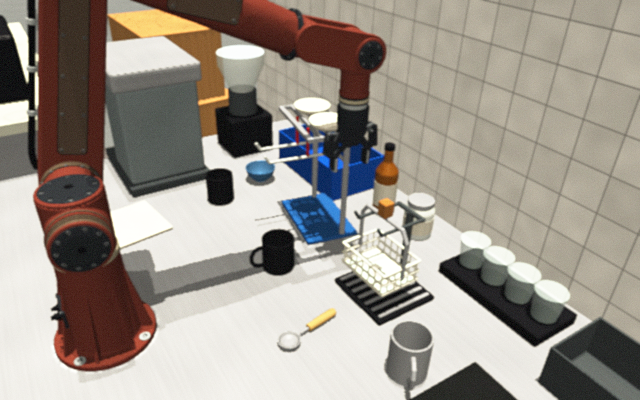

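The scene view shows the basket on the drip stand at (243,255), with its orange knob at (235,218). It also shows the rack saucers at (361,197) and (413,201). In the side view the knob is at (386,208), the saucers are at (311,104) and (327,122), and the black mug is at (277,252), in front of the rack. I'll triangulate these next.

```bash
cat > h.py <<'E'
from station import *
import numpy as np, cv2
from scipy.spatial.transform import Rotation as Ro
def cam(c,obs=None):
    k=get_calibration(c)
    K=np.array([[k['fx'],0,k['cx']],[0,k['fy'],k['cy']],[0,0,1]])
    if c=='wrist':
        T=np.eye(4);T[:3,:3]=Ro.from_euler('xyz',obs['ee_rot'],degrees=True).as_matrix();T[:3,3]=obs['tcp_pos']
        M=np.linalg.inv(T@np.array(k['mount']))[:3]
    else: M=np.c_[k['R'],k['t']]
    return K@M
def tri(Ps,uvs):
    A=np.vstack([np.r_[[u*P[2]-P[0]],[v*P[2]-P[1]]] for P,(u,v) in zip(Ps,uvs)])
    X=np.linalg.svd(A/np.linalg.norm(A[:,:3],axis=1)[:,None])[2][-1];X=X[:3]/X[3]
    return X,[np.round(proj(P,X)-uv,1) for P,uv in zip(Ps,uvs)]
def proj(P,X):
    p=P@np.r_[X,1];return p[:2]/p[2]
def onz(P,uv,z):
    A=np.array([uv[0]*P[2]-P[0],uv[1]*P[2]-P[1]])
    return np.linalg.solve(A[:,:2],-A[:,3]-A[:,2]*z)
E
python3 - <<'E'
from h import *
S,D=cam('scene'),cam('side')
for n,a,b in [('knob',(235,218),(386,208)),('saucL',(413,201),(311,104)),('saucR',(361,197),(327,122))]:
    X,r=tri([S,D],[a,b]);print(n,X.round(),r)
for n,P,uv in [('trayfar',S,(217,308)),('trayfar2',S,(283,305)),('tray',S,(281,255)),('footfarR',S,(335,303)),('footfarL',S,(420,306)),('footL',D,(279,204)),('footnear',D,(322,243)),('footfar',D,(356,234)),('mugf',D,(277,270)),('mugl',D,(219,200))]:
    print(n,onz(P,uv,0).round())
cv2.imwrite('pics/x.png',get_image('wrist')[:,:,::-1])
E
```

```text
knob [ 582. -198.  248.] [array([-0.7,  0.6]), array([-0.9, -0.5])]
saucL [641. 204. 335.] [array([ 0.6, -0.8]), array([0.6, 0.6])]
saucR [618.  93. 331.] [array([-0.1,  0.2]), array([-0.2, -0.1])]
trayfar [ 676. -281.]
trayfar2 [ 683. -107.]
tray [ 522. -110.]
footfarR [689.  30.]
footfarL [718. 251.]
footL [577. 279.]
footnear [583.  42.]
footfar [689.  30.]
mugf [421.   2.]
mugl [428. 392.]
```

View pics/x.png

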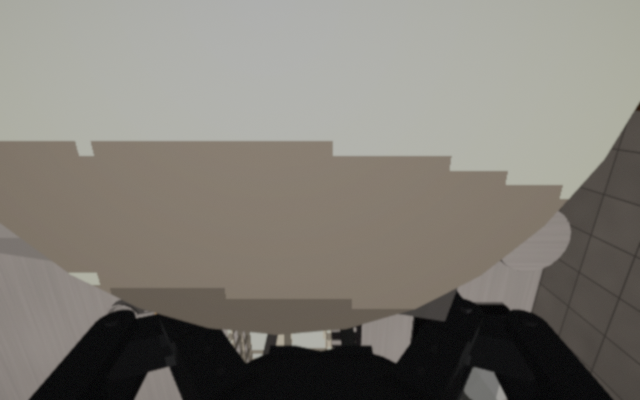

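The wrist camera sits just above the right saucer. Measured so far:

| Item | Position (mm) | Yaw |
|---|---|---|
| Knob | (582,-198,248) | – |
| Rack saucers | z about 333, as given | – |
| Rack | home near (588,154) | about -7° |

I'll raise the arm, then look with a leaning wrist from two places at each site.

```bash
cat >> h.py <<'E'
def ori(lean,yaw):
    s,c=np.sin(np.radians(lean)),np.cos(np.radians(lean))
    M=np.array([[c,0,s],[0,-1,0],[s,0,-c]])
    return Ro.from_matrix(Ro.from_euler('z',yaw,degrees=True).as_matrix()@M).as_euler('xyz',degrees=True)
def col(im):
    hsv=cv2.cvtColor(im,cv2.COLOR_RGB2HSV).astype(int);h,s,v=hsv[...,0],hsv[...,1],hsv[...,2]
    return ((h<8)|(h>172))&(s>140)&(v>60),(h>8)&(h<22)&(s>120)&(v>60)
E
python3 - <<'E'
from h import *
import pickle
move_l([610,0,400],speed=250)
goto([430,0,400],ori(45,0))
print(get_obs()['joint_pos'].round() if hasattr(get_obs()['joint_pos'],'round') else get_obs()['joint_pos'])
out={}
for n,p,y in [('d1',[430,-230,360],0),('d2',[430,-160,360],0),('r1',[380,120,330],-7),('r2',[390,200,330],-7)]:
    goto(p,ori(45,y));wait(.3);o=get_obs();im=get_image('wrist');out[n]=(o,im)
    cv2.imwrite(f'pics/{n}.png',im[:,:,::-1])
    for k,m in zip(('red','orange'),col(im)):
        N,_,st,ce=cv2.connectedComponentsWithStats(m.astype(np.uint8))
        print(n,k,[(st[i].tolist(),ce[i].round(1).tolist()) for i in range(1,N) if st[i][4]>25])
pickle.dump(out,open('v.pkl','wb'));print(get_obs()['t'])
E
```

```text
Traceback (most recent call last):
station.Unreachable: the arm cannot take that pose within its joint ranges
```

```bash
python3 - <<'E'
from h import *
print(get_obs()['tcp_pos'],get_obs()['t'])
F=Ro.from_euler('z',180,degrees=True)
for nm,p,y in [('home',[605,152,262],-7),('drip',[597,-198,242],-1),('dA',[430,-200,360],0),('r',[430,160,360],-7),('up',[500,0,400],0),('r3',[500,160,400],-7)]:
    for L in (0,30,45,55,60,65):
        for f in (0,1):
            e=Ro.from_euler('xyz',ori(L,y),degrees=True)
            if f:e=e*F
            q=solve_ik(p,e.as_euler('xyz',degrees=True))
            print(nm,L,f,None if q is None else np.round(q).astype(int).tolist())
E
```

```text
[6.09352485e+02 9.18263166e-02 3.98012458e+02] 1.3833
home 0 0 [8, 10, 89, 0, 81, 105]
home 0 1 [8, 10, 89, 0, 81, -75]
home 30 0 [13, -7, 112, -13, 48, 116]
home 30 1 [13, -7, 112, -13, 48, -64]
home 45 0 [16, -12, 122, -32, 32, 134]
home 45 1 [16, -12, 122, -32, 32, -46]
home 55 0 None
home 55 1 [18, -13, 128, -58, 24, -19]
home 60 0 None
home 60 1 None
home 65 0 None
home 65 1 None
drip 0 0 [-25, 11, 90, 0, 79, 66]
drip 0 1 [-25, 11, 90, 0, 79, -114]
drip 30 0 [-33, -6, 113, 20, 49, 48]
drip 30 1 [-33, -6, 113, 20, 49, -132]
drip 45 0 [-38, -11, 123, 44, 38, 25]
drip 45 1 None
drip 55 0 [-41, -12, 129, 67, 35, 2]
drip 55 1 None
drip 60 0 [-43, -12, 132, 79, 36, -11]
drip 60 1 None
drip 65 0 [-44, -10, 134, 91, 38, -23]
drip 65 1 None
dA 0 0 [-33, -11, 100, 0, 91, 57]
dA 0 1 [-33, -11, 100, 0, 91, -123]
dA 30 0 [-49, -31, 119, 23, 73, 38]
dA 30 1 [-49, -31, 119, 23, 73, -142]
dA 45 0 [-60, -39, 128, 41, 70, 23]
dA 45 1 None
dA 55 0 [-67, -43, 135, 53, 71, 12]
dA 55 1 None
dA 60 0 [-71, -44, 138, 59, 72, 7]
dA 60 1 None
dA 65 0 None
dA 65 1 None
r 0 0 [12, -13, 102, 0, 92, 109]
r 0 
[... 265 characters left out ...]
one
r 65 0 None
r 65 1 None
up 0 0 [-8, -8, 93, 0, 95, 82]
up 0 1 [-8, -8, 93, 0, 95, -98]
up 30 0 [-12, -31, 114, 7, 67, 77]
up 30 1 [-12, -31, 114, 7, 67, -103]
up 45 0 [-15, -42, 126, 13, 53, 71]
up 45 1 [-15, -42, 126, 13, 53, -109]
up 55 0 None
up 55 1 None
up 60 0 None
up 60 1 None
up 65 0 None
up 65 1 None
r3 0 0 [10, -5, 91, 0, 95, 107]
r3 0 1 [10, -5, 91, 0, 95, -73]
r3 30 0 [18, -24, 110, -13, 67, 117]
r3 30 1 [18, -24, 110, -13, 67, -63]
r3 45 0 [23, -32, 120, -26, 53, 128]
r3 45 1 [23, -32, 120, -26, 53, -52]
r3 55 0 [26, -35, 127, -39, 46, 140]
r3 55 1 [26, -35, 127, -39, 46, -40]
r3 60 0 None
r3 60 1 [28, -37, 130, -47, 43, -32]
r3 65 0 None
r3 65 1 [30, -37, 133, -57, 40, -23]
```

```bash
python3 - <<'E'
from h import *
import pickle
goto([500,0,400],ori(30,0))
out={}
for n,p,y in [('d1',[430,-225,360],0),('d2',[430,-155,350],0),('up',[500,0,400],0),('r1',[440,120,350],-7),('r2',[440,190,350],-7)]:
    goto(p,ori(30 if n=='up' else 42,y))
    if n=='up':continue
    wait(.2);o=get_obs();im=get_image('wrist');out[n]=(o,im)
    cv2.imwrite(f'pics/{n}.png',im[:,:,::-1])
    for k,m in zip(('red','orange'),col(im)):
        N,_,st,ce=cv2.connectedComponentsWithStats(m.astype(np.uint8))
        print(n,k,[(st[i].tolist(),ce[i].round(1).tolist()) for i in range(1,N) if st[i][4]>25])
pickle.dump(out,open('v.pkl','wb'));print(get_obs()['t'])
cv2.imwrite('pics/dd.png',cv2.resize(np.vstack([out['d1'][1],out['r1'][1]]),(480,600))[:,:,::-1])
E
```

```text
d1 red [([33, 145, 16, 8, 62], [40.3, 148.8])]
d1 orange [([133, 36, 48, 57, 1402], [156.9, 68.3]), ([174, 110, 26, 16, 153], [189.0, 119.6]), ([289, 127, 20, 32, 486], [299.5, 144.5])]
d2 red [([34, 100, 21, 14, 117], [42.4, 106.6]), ([13, 128, 23, 11, 103], [25.2, 132.9]), ([77, 138, 20, 11, 86], [86.6, 142.6])]
d2 orange [([169, 32, 43, 57, 1405], [189.7, 64.1]), ([202, 108, 25, 15, 146], [215.8, 117.3]), ([344, 121, 25, 33, 707], [355.2, 136.6])]
r1 red [([216, 107, 9, 10, 58], [219.5, 111.6]), ([298, 110, 8, 11, 67], [301.2, 114.7]), ([229, 137, 13, 17, 102], [234.7, 144.7]), ([302, 140, 5, 17, 64], [304.5, 147.8])]
r1 orange [([539, 102, 44, 35, 937], [560.5, 119.3])]
r2 red [([289, 98, 6, 10, 53], [291.6, 102.8]), ([370, 102, 7, 9, 48], [373.1, 105.8]), ([292, 128, 7, 19, 90], [295.6, 136.1]), ([362, 131, 7, 19, 78], [364.8, 139.7])]
r2 orange [([331, 63, 21, 6, 91], [341.0, 65.2]), ([333, 83, 26, 5, 105], [345.5, 84.8]), ([591, 96, 49, 34, 1035], [615.9, 112.9])]
6.9583
```

View pics/dd.png

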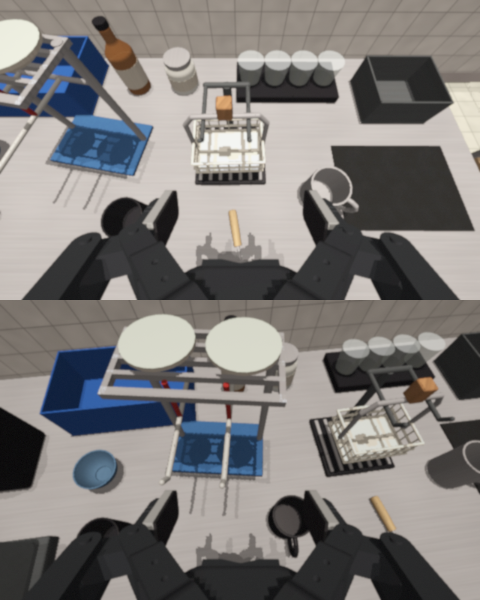

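The composite shows two red pins under the shelf, with their lower ends in r1 near (240,153) and (304,157). The prong tips are near (220,244) and (300,253), and the orange knob in d1 is at (299,144). I'll zoom in to read edges accurately.

```bash
python3 - <<'E'
from h import *
import pickle
v=pickle.load(open('v.pkl','rb'))
def c(n,x,y,w,h,s): return cv2.resize(v[n][1][y:y+h,x:x+w],None,fx=s,fy=s,interpolation=cv2.INTER_CUBIC)
cv2.imwrite('pics/rz.png',np.hstack([c('r1',205,90,115,180,3.3),c('r2',275,90,115,180,3.3)])[:,:,::-1])
cv2.imwrite('pics/dz.png',np.hstack([c('d1',240,105,130,120,3),c('d2',290,105,130,120,3)])[:,:,::-1])
E
```

```text
(no output)
```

View pics/rz.png

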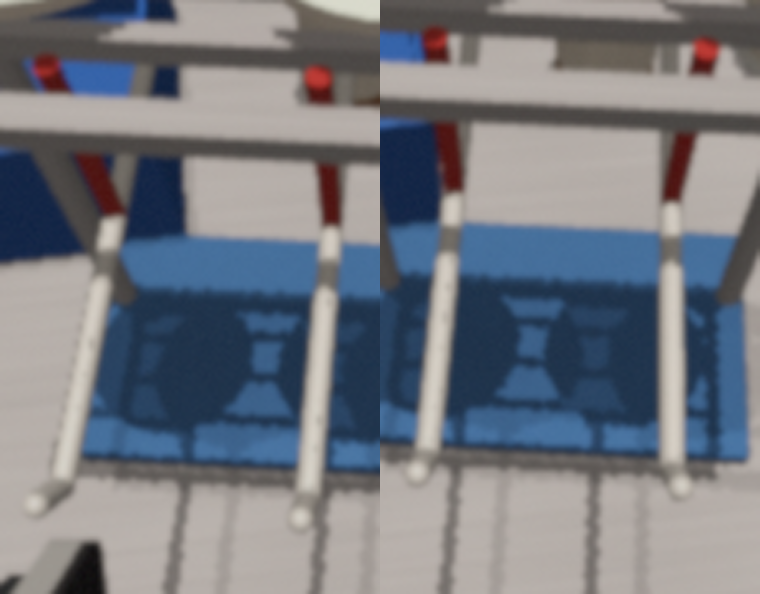

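View pics/dz.png

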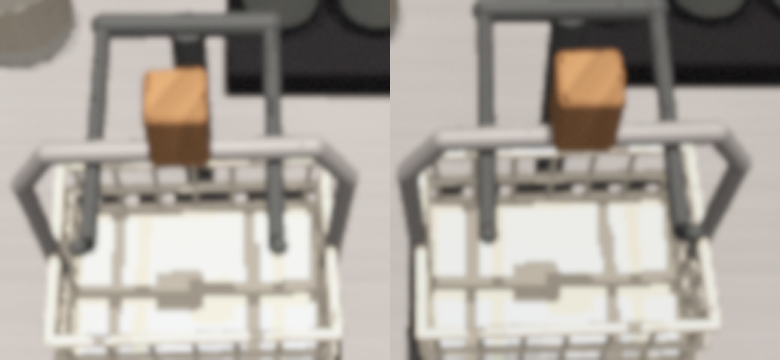

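In the zoomed views the white tips, the red pin bases and tops, the handle bar bends and the knob's top face are all sharp. I'll triangulate them.

```bash
python3 - <<'E'
from h import *
import pickle
v=pickle.load(open('v.pkl','rb'))
P={n:cam('wrist',v[n][0]) for n in v}
R={'tipL':((37,503),(418,472)),'tipR':((301,517),(681,485)),'pinL':((110,213),(455,190)),'pinR':((331,224),(671,200)),'ptopL':((47,68),(434,42)),'ptopR':((318,78),(705,49))}
G={}
for n,(a,b) in R.items():
    G[n],r=tri([P['r1'],P['r2']],[(205+a[0]/3.3,90+a[1]/3.3),(275+(b[0]-380)/3.3,90+b[1]/3.3)]);print(n,G[n].round(1),r)
for n,(a,b) in {'barL':((43,155),(437,140)),'barR':((317,148),(718,131)),'knobtop':((177,88),(590,78)),'stipL':((82,243),(487,233)),'stipR':((277,244),(686,231)),'spostL':((100,26),(483,12)),'spostR':((271,24),(658,12))}.items():
    G[n],r=tri([P['d1'],P['d2']],[(240+a[0]/3,105+a[1]/3),(290+(b[0]-390)/3,105+b[1]/3)]);print(n,G[n].round(1),r)
for a,b in [('tipL','tipR'),('pinL','pinR'),('barL','barR'),('stipL','stipR'),('ptopL','ptopR')]:
    d=G[a]-G[b];print(a,np.linalg.norm(d).round(1),np.degrees(np.arctan2(-d[0],d[1])).round(1))
m=lambda s:(G[s+'L']+G[s+'R'])/2
d=m('pin')-m('tip');print(m('pin'),m('tip'),np.linalg.norm(d[:2]),np.degrees(np.arctan2(d[1],d[0])))
print(m('bar'),m('stip'))
E
```

```text
tipL [477.5 218.4 249.7] [array([0. , 0.1]), array([-0. , -0.1])]
tipR [463.3 139.6 250.1] [array([-0. , -0.1]), array([0. , 0.1])]
pinL [584.8 197.9 240.1] [array([0. , 0.2]), array([-0. , -0.2])]
pinR [574.5 119.8 233.9] [array([-0., -0.]), array([0., 0.])]
ptopL [591.3 198.5 308.3] [array([0. , 0.3]), array([-0. , -0.3])]
ptopR [576.5 119.6 310. ] [array([-0. , -0.1]), array([0. , 0.1])]
barL [ 581.4 -137.2  217.3] [array([-0. , -0.2]), array([0. , 0.2])]
barR [ 584.4 -256.7  219.1] [array([-0. , -0.3]), array([0. , 0.3])]
knobtop [ 587.  -198.2  255.1] [array([0.1, 1.2]), array([-0.1, -1.3])]
stipL [ 536.4 -158.3  220.1] [array([0. , 0.4]), array([-0. , -0.4])]
stipR [ 537.6 -238.7  218.3] [array([0., 0.]), array([-0., -0.])]
spostL [ 653.5 -156.8  215.2] [array([0. , 0.3]), array([-0. , -0.3])]
spostR [ 654.2 -237.6  215. ] [array([0.1, 0.7]), array([-0.1, -0.8])]
tipL 80.1 -10.3
pinL 79.0 -7.5
barL 119.5 1.4
stipL 80.4 0.9
ptopL 80.3 -10.6
[579.69809746 158.81205362 237.00357056] [470.38586141 178.973224   249.88241492] 111.15591635531021 -10.44999936318423
[ 582.91500081 -196.93054439  218.23537092] [ 536.96305647 -198.48258813  219.21387575]
```

Measured geometry, consistent with the given heights:

| Item | Measured | Given |
|---|---|---|
| Tip spacing | 80 mm | 80 mm |
| Rack tip z | 250 mm | 249–253 mm |
| Bar z | 218–219 mm | 220 mm |
| Home (x, y) | about (574, 160) | – |
| Rack yaw | -10.4° | – |
| Basket bar (x, y) | about (582, -197.5) | – |
| Basket yaw | about 1° | – |

Next I'll check reachability of the plan.

```bash
cat >> h.py <<'E'
H=np.array([574.3,160.0]);RY=-10.4;B=np.array([582,-197.5]);BY=1.0;K=28
def tcp(barxy,barz,lean,yaw,back=0,g=18.7):
    d=np.array([np.sin(np.radians(lean))*np.cos(np.radians(yaw)),np.sin(np.radians(lean))*np.sin(np.radians(yaw)),-np.cos(np.radians(lean))])
    return np.r_[barxy,barz+K]+(g-back)*d
def rk(x,y=0):
    a=np.radians(RY);return H+np.array([x*np.cos(a)-y*np.sin(a),x*np.sin(a)+y*np.cos(a)])
E
python3 - <<'E'
from h import *
for L in (42,45,48,51):
    print(L)
    for n,p,y in [('appr',tcp(B,219,L,BY,90),BY),('grasp',tcp(B,219,L,BY),BY),('lift',tcp(B,257,L,BY),BY),('out',tcp(B-[135,0],262,L,BY),BY),('outup',tcp(B-[160,0],300,L,BY),BY),('mid',tcp([430,0],300,L,-5),-5),('front',tcp(rk(-172),290,L,RY),RY),('front2',tcp(rk(-172),270,L,RY),RY),('load',tcp(rk(-70),240,L,RY),RY),('home',tcp(rk(0),240,L,RY),RY),('back',tcp(rk(0),240,L,RY,100),RY)]:
        q=solve_ik(p,ori(L,y));print(n,p.round(),None if q is None else np.round(q).astype(int).tolist())
E
```

```text
42
appr [ 534. -198.  300.] [-44, -22, 123, 37, 52, 29]
grasp [ 595. -197.  233.] [-38, -10, 121, 40, 41, 26]
lift [ 595. -197.  271.] [-38, -12, 119, 37, 44, 31]
out [ 460. -197.  276.] [-53, -31, 131, 39, 58, 21]
outup [ 435. -197.  314.] [-57, -36, 130, 38, 66, 22]
mid [442.  -1. 314.] None
front [417. 189. 304.] None
front2 [417. 189. 284.] None
load [518. 170. 254.] [24, -20, 127, -35, 42, 144]
home [587. 158. 254.] [19, -12, 121, -32, 37, 139]
back [521. 170. 328.] [24, -24, 121, -30, 49, 137]
45
appr [ 532. -198.  297.] [-45, -23, 126, 41, 51, 24]
grasp [ 595. -197.  234.] [-39, -10, 123, 46, 39, 21]
lift [ 595. -197.  272.] [-39, -13, 121, 42, 43, 26]
out [ 460. -197.  277.] [-55, -32, 133, 44, 58, 17]
outup [ 435. -197.  315.] [-59, -37, 132, 42, 66, 19]
mid [443.  -1. 315.] None
front [418. 189. 305.] None
front2 [418. 189. 285.] None
load [518. 170. 255.] None
home [587. 158. 255.] [19, -13, 123, -38, 35, 144]
back [518. 170. 325.] [25, -25, 124, -34, 47, 141]
48
appr [ 529. -198.  295.] [-47, -24, 128, 46, 50, 19]
grasp [ 596. -197.  234.] [-40, -11, 125, 52, 38, 15]
lift [ 596. -197.  272.] [-40, -14, 123, 48, 41, 21]
out [ 461. -197.  277.] [-57, -33, 135, 48, 58, 13]
outup [ 436. -197.  315.] [-61, -38, 134, 46, 66, 15]
mid [444.  -1. 315.] None
front [419. 189. 305.] None
front2 [419. 189. 285.] None
load [519. 170. 255.] None
home [588. 157. 255.] None
back [515. 171. 322.] [27, -26, 126, -39, 45, 146]
51
appr [ 527. -198.  292.] [-49, -25, 130, 51, 49, 14]
grasp [ 597. -197.  235.] [-41, -11, 127, 59, 37, 8]
lift [ 597. -197.  273.] [-41, -14, 125, 53, 40, 15]
out [ 462. -197.  278.] [-59, -33, 137, 52, 58, 9]
outup [ 437. -197.  316.] [-63, -39, 135, 50, 66, 12]
mid [444.  -1. 316.] None
front [419. 188. 306.] None
front2 [419. 188. 286.] None
load [520. 170. 256.] None
home [589. 157. 256.] None
back [512. 171. 319.] None
```

A leaning grip can't be carried across the middle. So I'll carry the basket with an upright grip (camera toward the robot), hang it at load, then re-grip with a lean and slide it home. First step: grasp and lift.

```bash
cat >> h.py <<'E'
K=30
def o1(lean,yaw): return (Ro.from_euler('xyz',ori(lean,yaw),degrees=True)*Ro.from_euler('z',180,degrees=True)).as_euler('xyz',degrees=True)
def st():
    o=get_obs();print(round(o['t'],2),np.round(o['tcp_pos'],1),np.round(o['ee_rot'],1),'F',np.round(o['wrist_force'],1),'w',round(o['grip_width'],1),'gf',np.round(o['grip_force'],1))
E
python3 - <<'E'
from h import *
for n,p,L,y in [('front',tcp(rk(-172),270,0,RY),0,RY),('mid',tcp([430,0],300,0,-5),0,-5),('load',tcp(rk(-70),240,45,RY),45,RY),('home',tcp(rk(0),240,45,RY),45,RY),('load',tcp(rk(-70),240,48,RY),48,RY),('home',tcp(rk(0),240,48,RY),48,RY),('back',tcp(rk(-70),240,48,RY,90),48,RY)]:
    q=solve_ik(p,o1(L,y));print(n,p.round(),None if q is None else np.round(q).astype(int).tolist())
goto([500,60,400],o1(0,0))
goto(tcp(B,219,0,BY,110),o1(0,BY))
grip(55,70)
move_l(tcp(B,219,0,BY,0),speed=120);wait(.2);st()
im=get_image('side');cv2.imwrite('pics/g.png',cv2.resize(im[130:310,280:480],None,fx=3,fy=3,interpolation=cv2.INTER_CUBIC)[:,:,::-1])
E
```

```text
front [405. 191. 281.] [16, -13, 110, 0, 83, -63]
mid [430.   0. 311.] [-9, -17, 109, 0, 87, -94]
load [518. 170. 257.] [25, -21, 129, -40, 40, -31]
home [587. 158. 257.] [19, -13, 123, -38, 35, -36]
load [519. 170. 257.] [26, -21, 130, -45, 38, -25]
home [588. 157. 257.] [20, -13, 124, -44, 33, -30]
back [453. 182. 318.] [34, -32, 130, -42, 51, -28]
13.03 [ 582.6 -197.8  231.5] [-1.799e+02  1.000e-01 -1.790e+02] F [-0.1  0.2  0. ] w 55.0 gf 0.0
```

View pics/g.png

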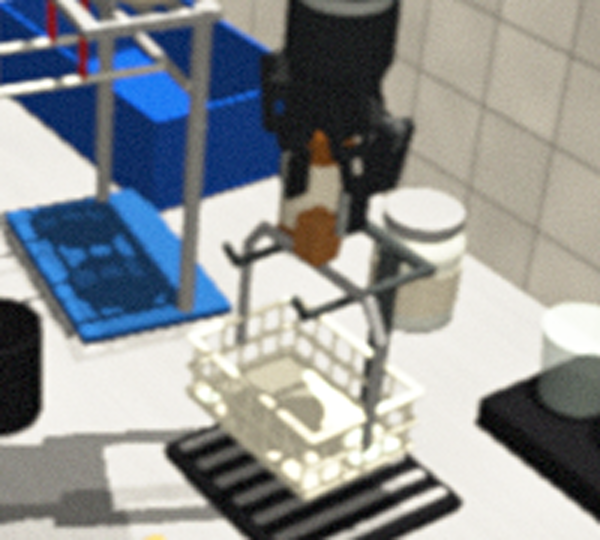

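The gripper straddles the knob at (318,240) in the crop, centred over the bar and touching nothing. Now I'll grip, lift, and carry it in front of the rack.

```bash
python3 - <<'E'
from h import *
grip(15,80);st()
move_l(tcp(B,258,0,BY),speed=80);wait(.3);st()
move_l(tcp(B-[135,0],262,0,BY),speed=130)
move_l(tcp(B-[165,0],300,0,BY),speed=120)
move_l(tcp([410,0],300,0,-5),o1(0,-5),speed=150)
move_l(tcp(rk(-175),285,0,RY),o1(0,RY),speed=150);wait(.5);st()
im=get_image('side');cv2.imwrite('pics/t.png',im[:,:,::-1])
P=cam('side');X=np.r_[rk(-175),get_obs()['tcp_pos'][2]+12];print(proj(P,X))
im=get_image('scene')
E
```

```text
13.48 [ 582.3 -197.9  231. ] [-179.9    0.  -179. ] F [-0.9 -0.7  2.2] w 22.8 gf 78.4
14.43 [ 581.7 -197.4  268.6] [ 1.80e+02 -1.00e-01 -1.79e+02] F [-0.2  0.2 -3.3] w 22.4 gf 78.7
19.57 [402.2 191.5 296.3] [180.    0.  169.6] F [-0.5  1.5 -2.6] w 22.4 gf 78.7
[231.85805281 133.28892546]
```

View pics/t.png

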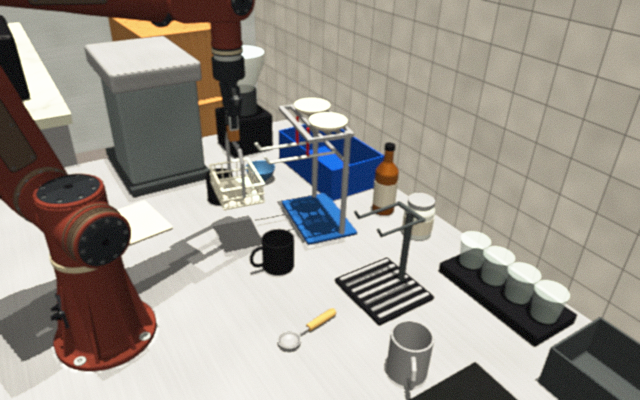

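The basket hangs upright from the knob, clear in front of the rack tips (basket at (236,185)). The stand is empty and the bystanders are untouched. Next: move in over the prongs and lower.

```bash
python3 - <<'E'
from h import *
move_l(tcp(rk(-175),270,0,RY),speed=120)
move_l(tcp(rk(-70),270,0,RY),speed=110)
move_l(tcp(rk(-70),248,0,RY),speed=80);wait(.2);st()
for z in np.arange(246,234,-1.0):
    move_l(tcp(rk(-70),z,0,RY),speed=30);wait(.1);o=get_obs()
    print(z,np.round(o['tcp_pos'][2]-11.4,1),np.round(o['wrist_force'],1),np.round(o['moment'],2))
    if o['wrist_force'][2]>2: break
S=get_image('scene');D=get_image('side')
cv2.imwrite('pics/l.png',np.hstack([cv2.resize(D[80:230,200:360],None,fx=2.5,fy=2.5),cv2.resize(S[140:290,310:470],None,fx=2.5,fy=2.5)])[:,:,::-1])
E
```

```text
21.68 [505.8 172.7 259.9] [1.800e+02 1.000e-01 1.696e+02] F [-0.1  0.7 -3. ] w 22.2 gf 78.9
246.0 245.9 [ 0.3 -0.5 -3.2] [ 0.   -0.02 -0.03]
245.0 244.9 [-0.1  0.  -2.9] [-0.01  0.02  0.01]
244.0 243.9 [ 0.4 -0.7 -4.2] [ 0.01 -0.06 -0.02]
243.0 242.9 [ 0.2  0.7 -3.4] [ 0.01 -0.01  0.01]
242.0 241.9 [-0.7 -0.1 -3.3] [0.   0.07 0.  ]
241.0 240.9 [ 0.6 -0.3 -3.5] [ 0.02  0.02 -0.05]
240.0 239.9 [-0.3  0.9 -2.6] [ 0.05 -0.01 -0.01]
239.0 239.6 [-1.4  0.3  1.2] [-0.17  0.2   0.05]
238.0 239.4 [-1.3 -1.3  5.9] [-0.17  0.44  0.03]
```

View pics/l.png

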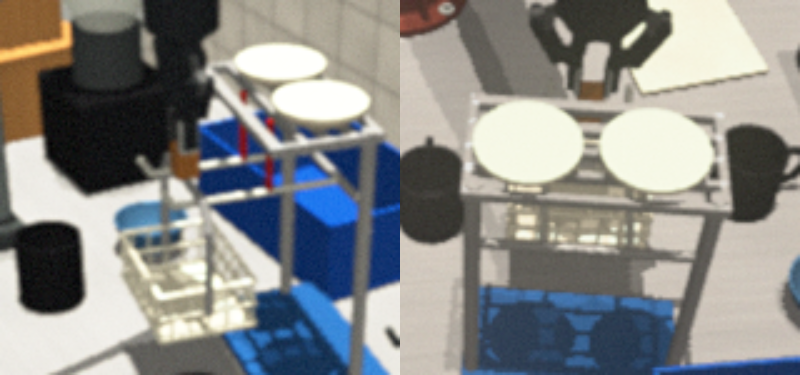

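The bar is seated on both prongs: contact came at z≈239.6, and the basket hangs level in front of the shelf at (190,270) in the left crop. Now I'll release, re-grip leaning, and slide home.

```bash
cat > s.py <<'E'
from h import *
import h
L=48
grip(50);wait(.2)
move_l(tcp(rk(-70),310,0,RY),speed=150)
h.K=27
goto(tcp(rk(-70),240,L,RY,90),o1(L,RY));st()
move_l(tcp(rk(-70),240,L,RY,0),speed=100);st()
grip(15,50);wait(.2);st()
D=get_image('side');cv2.imwrite('pics/m.png',cv2.resize(D[80:230,200:360],None,fx=3,fy=3)[:,:,::-1])
E
python3 s.py
```

```text
26.88 [453.3 182.2 314.5] [-179.9   47.9  169.7] F [0.1 0.4 0.7] w 50.4 gf 0.0
27.93 [519.4 170.2 255. ] [180.   48.  169.6] F [-0.4  0.6  0.3] w 50.2 gf 0.0
28.47 [519.5 170.8 255.5] [179.9  48.1 169.6] F [-2.4  1.6  2.4] w 24.2 gf 49.8
```

View pics/m.png

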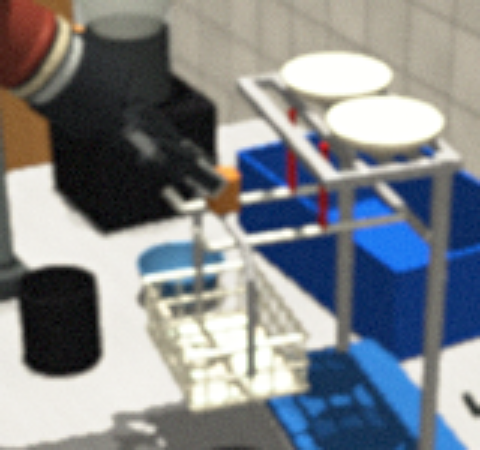

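The leaning fingers hold the knob (width 24, 50 N), and the basket hangs upright on both prongs. Now I'll slide it home, watching the force.

```bash
cat > s2.py <<'E'
from h import *
import h
h.K=27;L=48
a=np.radians(RY);u=np.array([np.cos(a),np.sin(a)])
def fx(): 
    o=get_obs();return np.dot(o['wrist_force'][:2],u),o
for x in list(range(-60,-9,10))+list(np.arange(-8,10,1.0)):
    move_l(tcp(rk(x),240.5,L,RY),speed=40 if x<-9 else 20)
    if x>-9: wait(.1)
    f,o=fx();act=np.dot(o['tcp_pos'][:2]-H,u)-18.7*np.sin(np.radians(L))
    print(x,round(act,1),'f',round(f,1),np.round(o['wrist_force'],1),np.round(o['moment'],2),round(o['grip_width'],1))
    if f<-14: break
print(get_obs()['t'])
E
python3 s2.py
```

```text
-60 -59.6 f -0.1 [-0.1  0.2  3.9] [ 0.05 -0.07  0.04] 23.9
-50 -49.3 f -4.7 [-4.6  0.6  6.5] [-0.06  0.13  0.03] 24.1
-40 -39.3 f -4.9 [-4.7  1.6  7.8] [0.02 0.15 0.03] 24.0
-30 -29.2 f -4.5 [-4.4  0.9  7.7] [ 0.02  0.12 -0.02] 24.1
-20 -19.2 f -6.5 [-6.3  1.8 10. ] [-0.01  0.21  0.06] 24.2
-10 -9.1 f -5.3 [-5.2  1.3  9.9] [-0.01  0.11  0.06] 23.8
-8.0 -7.5 f -8.5 [-8.3  1.6  9.8] [ 0.04  0.4  -0.02] 23.6
-7.0 -6.5 f -10.1 [-9.8  3.1 10.7] [ 0.04  0.46 -0.03] 24.3
-6.0 -5.5 f -10.1 [-9.9  1.8 10.6] [0.08 0.44 0.02] 24.2
-5.0 -4.5 f -10.6 [-10.3   2.2  11.4] [0.16 0.44 0.03] 23.6
-4.0 -3.5 f -8.7 [-8.8  0.1 10.7] [ 0.1   0.47 -0.09] 24.0
-3.0 -2.5 f -9.0 [-8.7  2.5 10.8] [ 0.13  0.44 -0.05] 24.3
-2.0 -1.5 f -10.1 [-9.7  2.8 10.8] [ 0.11  0.42 -0.01] 23.9
-1.0 -0.5 f -9.2 [-9.1  1.3 10.5] [ 0.09  0.43 -0.02] 24.0
0.0 0.4 f -8.8 [-8.6  1.7 10.6] [ 0.1   0.42 -0.02] 24.3
1.0 1.5 f -9.0 [-8.8  1.7 10.4] [0.09 0.37 0.01] 23.7
2.0 2.4 f -9.5 [-9.1  2.7 11.2] [ 0.02  0.46 -0.06] 23.8
3.0 3.5 f -9.1 [-8.9  1.9 10. ] [ 0.04  0.47 -0.03] 24.3
4.0 4.4 f -8.9 [-8.7  1.6  9.8] [ 0.08  0.46 -0.01] 24.1
5.0 5.5 f -9.8 [-9.8  0.9 10. ] [0.01 0.44 0.01] 23.8
6.0 6.4 f -9.8 [-9.5  2.7  9.9] [0.02 0.46 0.01] 23.9
7.0 7.0 f -13.6 [-13.6   1.2  13.2] [ 0.1   0.55 -0.03] 24.1
8.0 7.4 f -20.1 [-19.9   2.7  14.8] [ 0.09  0.85 -0.08] 24.0
36.8667
```

The basket met a firm stop: force jumped from 9 to 20 N, with almost no yaw moment, so it likely touches both pins. I'll release narrowly, withdraw along the tool axis, and check the knob position numerically.

```bash
cat > s3.py <<'E'
from h import *
import h,pickle
h.K=27;L=48
grip(35);wait(.3);st()
move_l(tcp(rk(7.4),240.5,L,RY,100),speed=100);st()
h.K=23
wait(.5)
o=get_obs();ims={'side':get_image('side'),'scene':get_image('scene'),'wrist':get_image('wrist')}
pickle.dump((o,ims),open('e.pkl','wb'))
for c in ims:
    P=cam(c,o);print(c,'exp knob',proj(P,np.r_[rk(0),263]).round(1),'at -8',proj(P,np.r_[rk(-8),263]).round(1),'pins',[proj(P,np.r_[rk(8,y),z]).round(1).tolist() for y in(40,-40) for z in (237,300)],'bar ends',[proj(P,np.r_[rk(0,y),240]).round(1).tolist() for y in(58,-58)])
    for k,m in zip(('red','orange'),col(ims[c])):
        N,_,s,ce=cv2.connectedComponentsWithStats(m.astype(np.uint8))
        print(k,[(s[i].tolist(),ce[i].round(1).tolist()) for i in range(1,N) if 12<s[i][4]<3000])
E
python3 s3.py
```

```text
37.43 [595.8 155.8 254.5] [-180.    48.   169.6] F [-0.1  0.1  0.2] w 35.0 gf 0.0
38.59 [522.1 169.4 321.2] [-179.9   47.9  169.6] F [-0.1  0.5  0.5] w 34.8 gf 0.0
side exp knob [298.2 140.3] at -8 [295.3 140.8] pins [[295.8, 142.7], [295.9, 121.2], [306.2, 155.2], [306.6, 132.9]] bar ends [[290.9, 139.5], [305.8, 157.6]]
red [([0, 126, 47, 76, 696], [16.1, 159.5]), ([0, 201, 9, 20, 59], [2.3, 211.2]), ([73, 202, 38, 51, 179], [84.3, 220.8])]
orange [([166, 8, 55, 46, 635], [205.8, 32.8]), ([197, 80, 32, 56, 939], [208.7, 108.2]), ([292, 132, 12, 16, 141], [297.7, 140.1]), ([376, 151, 22, 34, 517], [387.0, 170.4]), ([373, 205, 6, 5, 16], [374.8, 207.1]), ([378, 208, 15, 7, 63], [386.2, 211.6]), ([307, 313, 28, 18, 79], [320.6, 322.1])]
scene exp knob [385.  200.9] at -8 [385.1 198.4] pins [[400.8, 211.6], [404.0, 193.8], [367.4, 209.5], [368.9, 191.6]] bar ends [[408.5, 208.8], [360.1, 205.7]]
red [([340, 0, 84, 69, 2913], [379.2, 29.9]), ([323, 37, 22, 26, 207], [333.4, 49.0]), ([285, 44, 25, 30, 193], [296.9, 58.7]), ([309, 47, 13, 8, 39], [315.6, 50.9]), ([282, 52, 8, 9, 14], [285.6, 55.8]), ([300, 147, 22, 5, 55], [310.5, 149.2])]
orange [([82, 60, 34, 47, 650], [98.7, 85.3]), ([39, 122, 7, 6, 19], [42.1, 125.1]), ([54, 123, 13, 4, 24], [60.8, 124.9]), ([46, 124, 7, 5, 14], [48.7, 126.0]), ([384, 196, 5, 3, 15], [386.0, 197.0]), ([243, 216, 8, 21, 93], [246.7, 226.3]), ([354, 316, 29, 32, 680], [368.0, 332.0]), ([357, 360, 15, 6, 25], [364.3, 363.2])]
wrist exp knob [321.2 189. ] at -8 [321.2 185. ] pins [[363.0, 168.1], [367.5, 231.4], [279.2, 168.2], [275.1, 231.6]] bar ends [[383.9, 166.5], [258.4, 166.7]]
red [([273, 168, 11, 61, 393], [278.1, 198.4]), ([361, 169, 10, 60, 382], [365.5, 198.8])]
orange [([296, 123, 29, 14, 242], [310.0, 129.1]), ([293, 166, 43, 57, 1668], [315.2, 188.3])]
```

The side view puts the knob at (297.7,140.1), against (298.2,140.3) expected at home. That is about 1 mm off, and the pins match too. Next I'll check the bar's yaw numerically with the basket mask and the knob's row profile.

```bash
python3 - <<'E'
from h import *
import pickle
o,ims=pickle.load(open('e.pkl','rb'));P=cam('wrist',o);im=ims['wrist']
m=col(im)[1]
for r in range(164,226,5):
    c=np.where(m[r,280:345])[0]+280;print(r,(c.min(),c.max(),len(c)) if len(c) else None, end='; ')
g=regions_of('basket','wrist')
print()
for d in g[:2]: print(d['score'],np.round(d['extent']))
M=g[0]['region']
print('mask rows per col',[(c,np.where(M[:,c])[0][[0,-1]].tolist()+[int(M[:,c].sum())]) for c in range(245,400,6) if M[:,c].any()])
# bar: brightness profile at columns either side of the knob
G=cv2.cvtColor(im,cv2.COLOR_RGB2GRAY)
for y in (55,30,22,-22,-30,-55): print(y,proj(P,np.r_[rk(0,y),240]).round(1),proj(P,np.r_[rk(-8,y),240]).round(1))
for c in (290,340,350,260,380): print(c,G[150:185,c].tolist())
E
```

```text
164 None; 169 (np.int64(301), np.int64(335), 35); 174 (np.int64(294), np.int64(334), 41); 179 (np.int64(293), np.int64(334), 42); 184 (np.int64(293), np.int64(335), 43); 189 (np.int64(293), np.int64(334), 42); 194 (np.int64(307), np.int64(335), 29); 199 (np.int64(308), np.int64(334), 27); 204 (np.int64(306), np.int64(334), 29); 209 (np.int64(303), np.int64(314), 12); 214 (np.int64(303), np.int64(313), 11); 219 (np.int64(303), np.int64(313), 11); 224 None; 
0.75 [323. 104. 200. 204.]
mask rows per col [(245, [0, 153, 117]), (251, [0, 163, 99]), (257, [0, 166, 71]), (263, [0, 166, 84]), (269, [0, 166, 71]), (275, [0, 166, 74]), (281, [0, 166, 106]), (287, [0, 166, 75]), (293, [0, 167, 76]), (299, [0, 167, 78]), (305, [0, 167, 74]), (311, [0, 208, 115]), (317, [0, 208, 116]), (323, [0, 208, 122]), (329, [0, 208, 117]), (335, [0, 206, 116]), (341, [0, 166, 97]), (347, [0, 167, 76]), (353, [0, 167, 75]), (359, [0, 167, 107]), (365, [0, 167, 77]), (371, [0, 167, 78]), (377, [0, 167, 73]), (383, [0, 168, 72]), (389, [0, 167, 89]), (395, [0, 158, 98])]
55 [380.6 166.5] [382.3 162. ]
30 [353.
[... 326 characters left out ...]
55]
340 [208, 208, 207, 207, 205, 198, 176, 141, 123, 123, 127, 129, 130, 126, 121, 119, 128, 150, 171, 179, 180, 181, 182, 182, 183, 183, 185, 184, 185, 185, 185, 184, 184, 182, 175]
350 [207, 206, 206, 207, 207, 204, 187, 152, 123, 123, 126, 129, 129, 126, 122, 119, 125, 147, 171, 180, 182, 182, 182, 182, 183, 183, 183, 182, 182, 181, 180, 180, 178, 172, 166]
260 [147, 146, 146, 145, 139, 128, 120, 118, 123, 127, 129, 129, 125, 120, 117, 119, 137, 164, 181, 191, 199, 205, 210, 214, 215, 210, 196, 175, 151, 127, 111, 104, 107, 118, 143]
380 [71, 66, 67, 65, 67, 69, 82, 100, 112, 121, 125, 129, 129, 127, 122, 120, 125, 131, 122, 95, 71, 67, 67, 66, 66, 66, 67, 66, 65, 65, 67, 65, 67, 66, 65]
```

```bash
python3 - <<'E'
from h import *
import pickle
o,ims=pickle.load(open('e.pkl','rb'));P=cam('wrist',o);im=ims['wrist']
f=lambda x,y,z:proj(P,np.r_[rk(x,y),z]).round(1).tolist()
print('shelf front bottom',f(-18,40,306),f(-18,-40,306),'tips',f(-106,40,250),f(-106,-40,250),'prong bend',f(-95,40,231))
for x in(0,-8): print(x,'bar',f(x,30,240),'knobtop front',f(x-13,0,281),'knobbot front',f(x-13,0,245),'knob sides',f(x-13,13,263),f(x-13,-13,263))
G=cv2.cvtColor(im,cv2.COLOR_RGB2GRAY)
print('col310-330 rows 160-240',[int(v) for v in G[160:240:2,325]])
r,_=col(im)
for c0 in (278,365): print(c0,np.where(r[:,c0])[0][[0,-1]], G[222:245,c0].tolist())
# bright prong tip blobs
for c in f(-106,40,250),f(-106,-40,250):
    x,y=map(int,np.round(c)); w=G[max(0,y-14):y+15,x-14:x+15]; print(c,w[::3,::3].tolist() if w.size else None)
# side: knob bbox model
P=cam('side');S=ims['side']
from itertools import product
for x in (3,0,-4,-8):
    q=np.array([proj(P,np.r_[rk(x+a,b),c]) for a,b,c in product((-13,13),(-13,13),(245,281))]);print('side',x,q.min(0).round(1),q.max(0).round(1))
hs=cv2.cvtColor(S,cv2.COLOR_RGB2HSV)
print('side redish',[(rr,cc,hs[rr,cc].tolist()) for rr in (122,128,134,140,146,150) for cc in (295,296,306,307)])
E
```

```text
shelf front bottom [373.0, 228.7] [269.8, 228.8] tips [391.2, 87.7] [252.0, 87.9] prong bend [384.3, 78.2]
0 bar [353.6, 166.6] knobtop front [321.3, 201.7] knobbot front [321.2, 164.0] knob sides [336.5, 182.3] [306.0, 182.3]
-8 bar [354.5, 162.0] knobtop front [321.3, 197.7] knobbot front [321.2, 159.2] knob sides [337.0, 177.8] [305.5, 177.9]
col310-330 rows 160-240 [128, 129, 116, 114, 124, 120, 111, 110, 110, 111, 112, 110, 110, 111, 109, 111, 110, 111, 110, 111, 111, 110, 104, 131, 179, 184, 184, 174, 169, 177, 176, 177, 177, 177, 175, 142, 124, 124, 125, 124]
278 [168 228] [67, 66, 65, 67, 65, 67, 75, 96, 116, 122, 123, 122, 123, 123, 123, 123, 123, 123, 122, 119, 113, 111, 112]
365 [169 228] [67, 67, 67, 68, 69, 70, 77, 98, 116, 124, 123, 124, 124, 124, 124, 124, 124, 124, 124, 124, 123, 121, 117]
[391.2, 87.7] [[140, 158, 133, 133, 136, 136, 156, 127, 152, 157], [135, 131, 126, 131, 133, 129, 128, 125, 151, 158], [131, 111, 119, 128, 133, 138, 130, 125, 151, 158], [128, 120, 111, 123, 142, 150, 150, 135, 150, 158], [120, 170, 134, 126, 145, 154, 160, 149, 150, 159], [130, 16
[... 897 characters left out ...]
8 [289.  131.9] [301.7 149.7]
side redish [(122, 295, [20, 6, 242]), (122, 296, [27, 11, 237]), (122, 306, [23, 23, 192]), (122, 307, [21, 20, 222]), (128, 295, [116, 83, 89]), (128, 296, [10, 16, 98]), (128, 306, [163, 176, 123]), (128, 307, [177, 208, 189]), (134, 295, [15, 178, 109]), (134, 296, [14, 191, 155]), (134, 306, [17, 7, 240]), (134, 307, [28, 17, 237]), (140, 295, [14, 176, 107]), (140, 296, [15, 185, 113]), (140, 306, [108, 29, 87]), (140, 307, [100, 7, 112]), (146, 295, [14, 183, 117]), (146, 296, [15, 179, 120]), (146, 306, [165, 164, 87]), (146, 307, [179, 199, 123]), (150, 295, [113, 63, 89]), (150, 296, [0, 3, 91]), (150, 306, [145, 146, 96]), (150, 307, [172, 188, 114])]
```

The evidence is mixed: the knob looks home, but the bar row in the wrist view suggests it may be a few mm short or the basket is tilted. I'll take two more wrist views from other heights and solve for the bar's x and z and the basket's pitch.

```bash
cat > s4.py <<'E'
from h import *
import h,pickle
h.K=27;V={}
for n,p,L in [('a',tcp(rk(-40),240,48,RY,100),48),('b',tcp(rk(-60),300,48,RY,100),48),('c',tcp(rk(-30),300,25,RY,100),25)]:
    try: goto(p,o1(L,RY))
    except Exception as e: print(n,e);continue
    wait(.2);o=get_obs();V[n]=(o,get_image('wrist'))
V['side']=(o,get_image('side'));V['sm']=regions_of('basket','side')
pickle.dump(V,open('f.pkl','wb'));print(o['t'])
E
cat > s5.py <<'E'
from h import *
import pickle
V=pickle.load(open('f.pkl','rb'));o,i=pickle.load(open('e.pkl','rb'));V['0']=(o,i['wrist'])
for n in '0abc':
    if n not in V: continue
    o,im=V[n];P=cam('wrist',o)
    print('==',n,'t',round(o['t'],1))
    G=cv2.GaussianBlur(cv2.cvtColor(im,cv2.COLOR_RGB2GRAY),(3,3),0)
    for y in (30,-30):
        e=[proj(P,np.r_[rk(x,y),240]) for x in (0,-8)];c=int(round(e[0][0]));r=int(e[0][1])
        print('bar y',y,'exp rows',[q[1].round(1) for q in e],'z+1',round(proj(P,np.r_[rk(0,y),241])[1]-e[0][1],2),'col',c,'from',r-16,G[r-16:r+16,c].tolist())
    f=lambda x,z:proj(P,np.r_[rk(x,0),z])[1].round(1)
    hs=cv2.cvtColor(im,cv2.COLOR_RGB2HSV);c=int(proj(P,np.r_[rk(0),263])[0])
    r=int(f(-13,245));print('knob x0: frontbot',f(-13,245),'fronttop',f(-13,281),'backtop',f(13,281),'sat from',r-14,hs[r-14:r+62:2,c,1].tolist(),'val',hs[r-14:r+62:2,c,2].tolist())
P=cam('side');d=V['sm'][0];x,y,w,hh=d['extent'];print('side basket',d['score'],[x-w/2,x+w/2,y-hh/2,y+hh/2])
from itertools import product
for x in (0,-8):
  for t in (-.15,0,.15):
    pts=[]
    for a,b,c in list(product((-55,55),(-75,75),(0,60)))+list(product((-13,13),(-13,13),(191,))):
        c-=150;pts.append(proj(P,np.r_[rk(x+a*np.cos(t)+c*np.sin(t),b),240-a*np.sin(t)+c*np.cos(t)]))
    q=np.array(pts);print(x,t,q[:,0].min().round(1),q[:,0].max().round(1),q[:,1].min().round(1),q[:,1].max().round(1))
E
python3 s4.py && python3 s5.py
```

```text
41.1667
== 0 t 39.1
bar y 30 exp rows [np.float64(166.8), np.float64(162.2)] z+1 0.94 col 353 from 150 [207, 207, 207, 207, 206, 201, 183, 154, 130, 124, 126, 129, 128, 125, 122, 122, 133, 152, 171, 181, 183, 184, 184, 184, 183, 183, 182, 182, 181, 180, 179, 176]
bar y -30 exp rows [np.float64(166.8), np.float64(162.3)] z+1 0.94 col 289 from 150 [210, 210, 210, 209, 204, 188, 160, 135, 125, 126, 129, 130, 127, 123, 120, 122, 134, 153, 169, 176, 177, 177, 177, 176, 176, 175, 174, 171, 168, 165, 162, 159]
knob x0: frontbot 164.2 fronttop 201.9 backtop 213.3 sat from 150 [38, 38, 37, 34, 21, 17, 17, 47, 128, 134, 132, 135, 133, 136, 135, 135, 134, 134, 134, 135, 134, 135, 133, 132, 133, 133, 133, 135, 129, 83, 31, 27, 28, 29, 26, 28, 26, 29] val [160, 160, 158, 134, 124, 133, 133, 125, 131, 137, 137, 136, 136, 135, 136, 136, 139, 141, 141, 140, 141, 140, 142, 145, 146, 146, 144, 138, 170, 205, 191, 189, 182, 174, 183, 185, 185, 186]
== a t 39.8
bar y 30 exp rows [np.float64(189.0), np.float64(185.7)] z+1 0.84 col 349 from 173 [179, 179, 179, 179, 179, 179, 175, 162, 142, 126, 121, 124, 
[... 2189 characters left out ...]
06, 206, 206]
knob x0: frontbot 162.4 fronttop 182.2 backtop 200.0 sat from 148 [28, 4, 12, 46, 122, 137, 140, 137, 139, 138, 137, 124, 118, 118, 121, 134, 135, 135, 137, 137, 123, 120, 151, 109, 31, 21, 20, 19, 16, 16, 16, 18, 29, 19, 14, 18, 20, 18] val [157, 142, 146, 155, 115, 108, 109, 110, 110, 113, 140, 203, 226, 226, 219, 162, 119, 117, 115, 138, 189, 134, 91, 94, 107, 110, 117, 178, 210, 212, 212, 197, 141, 149, 201, 172, 112, 112]
side basket 0.6 [269.90000000000003, 321.7, 131.70000000000002, 215.9]
0 -0.15 275.4 333.6 131.3 214.3
0 0 270.6 326.9 131.5 213.8
0 0.15 263.7 321.9 131.9 212.2
-8 -0.15 272.7 330.9 131.7 214.8
-8 0 267.9 324.1 131.9 214.4
-8 0.15 261.0 319.2 132.3 212.7
```

```bash
python3 - <<'E'
from h import *
import pickle
V=pickle.load(open('f.pkl','rb'));o,i=pickle.load(open('e.pkl','rb'));V['0']=(o,i['wrist'])
for n in '0abc':
    o,im=V[n];P=cam('wrist',o);f=lambda x,y,z:proj(P,np.r_[rk(x,y),z])
    print(n,'tips',f(-106,40,250).round(),f(-106,-40,250).round(),'shelf front bot',f(-18,0,306).round(1),'top',f(-18,0,316).round(1))
    r=col(im)[0]
    for y in (40,-40):
        c=int(round(f(0,y,240)[0]));r0=int(f(0,y,240)[1])-18
        rr=[np.where(r[:,k])[0] for k in range(c-4,c+5)];rr=[(k,q.min(),q.max()) for k,q in zip(range(c-4,c+5),rr) if len(q)]
        print(' y',y,'bar0',f(0,y,240).round(1),'pin front base x5 z235',f(5,y,235).round(1),'red cols',rr[::3])
        for k in (c-2,c,c+2):print('   col',k,'from',r0,['%d/%d/%d'%tuple(p) for p in im[r0:r0+30:2,k]])
    g=cv2.cvtColor(im,cv2.COLOR_RGB2GRAY);R=int(f(-18,0,306)[1]);c=int(f(-18,60,306)[0]);print(' shelf col',c,'from',R-8,g[R-8:R+22,c].tolist())
E
```

```text
0 tips [391.  88.] [252.  88.] shelf front bot [321.3 228.9] top [321.3 241.5]
 y 40 bar0 [364.3 166.8] pin front base x5 z235 [363.2 164.9] red cols [(361, np.int64(169), np.int64(181)), (364, np.int64(169), np.int64(223)), (367, np.int64(178), np.int64(228))]
   col 362 from 148 ['197/189/184', '181/173/168', '166/159/154', '149/143/137', '132/127/121', '124/119/115', '130/125/121', '134/128/125', '126/121/118', '122/113/109', '136/83/79', '130/41/38', '130/41/38', '129/41/37', '129/42/38']
   col 364 from 148 ['186/179/171', '157/151/143', '128/124/116', '127/122/115', '125/120/114', '122/116/112', '131/126/122', '133/128/124', '126/121/117', '129/118/114', '142/90/85', '134/44/40', '133/41/36', '133/40/37', '133/41/38']
   col 366 from 148 ['231/224/215', '204/197/188', '137/131/124', '130/125/117', '126/120/114', '122/117/112', '131/124/121', '134/128/125', '126/121/117', '132/123/119', '148/109/105', '133/58/53', '131/48/42', '133/48/44', '132/46/42']
 y -40 bar0 [277.8 166.8] pin front base x5 z235 [278.8 164.9] red cols [(274, np.int64(211), np.int64(228)), (277, np.int64(171
[... 6301 characters left out ...]
82', '196/184/179', '187/172/167', '173/152/148']
   col 287 from 150 ['237/230/220', '223/217/207', '162/156/148', '127/121/115', '117/111/108', '124/119/116', '120/114/111', '150/145/138', '218/211/202', '220/213/204', '178/162/155', '130/82/78', '122/66/63', '119/57/54', '116/45/43']
   col 289 from 150 ['215/209/200', '201/195/186', '153/147/139', '123/118/112', '115/111/107', '124/119/116', '121/116/112', '156/149/143', '225/218/209', '232/225/215', '193/177/167', '119/56/51', '113/35/31', '112/34/30', '112/35/31']
 shelf col 381 from 186 [109, 112, 114, 114, 116, 116, 116, 116, 115, 113, 109, 105, 106, 106, 113, 138, 173, 196, 204, 206, 207, 208, 207, 204, 191, 161, 128, 114, 119, 130]
```

View c shows bare white prong (rows 165–170) between the bar (rows 156–165) and the red pins (row 171). So the bar is about 12 mm short of home. I'll straddle the knob with the fingertips, push the bar itself on both sides, then re-check from the same view.

```bash
cat > s6.py <<'E'
from h import *
import h,pickle
L=48;a=np.radians(RY);u=np.array([np.cos(a),np.sin(a)]);Z=243.5
T=lambda x,z=Z:np.r_[rk(x),z]
d=np.array([np.sin(np.radians(L))*u[0],np.sin(np.radians(L))*u[1],-np.cos(np.radians(L))])
goto(T(-32)-90*d,o1(L,RY));grip(36)
move_l(T(-32),speed=120);st()
move_l(T(-20),speed=60)
for x in np.arange(-18,12,1.5):
    move_l(T(x),speed=30);wait(.05);o=get_obs();f=np.dot(o['wrist_force'][:2],u)
    print(x,np.round(np.dot(o['tcp_pos'][:2]-H,u),1),'f',round(f,1),np.round(o['wrist_force'][2],1),np.round(o['moment'],2))
    if f<-15: break
wait(.3)
move_l(T(x-15),speed=40)
move_l(T(x-15)-60*d,speed=120)
h.K=27
goto(tcp(rk(-30),300,25,RY,100),o1(25,RY));wait(.3)
o=get_obs();im=get_image('wrist');pickle.dump((o,im),open('g.pkl','wb'));print(o['t'])
P=cam('wrist',o)
for y in(40,-40):
    e=proj(P,np.r_[rk(0,y),240]);c=int(round(e[0]));r0=int(e[1])-16
    print(y,e.round(1),'from',r0,['%d/%d'%tuple(p[:2]) for p in im[r0:r0+28,c]])
E
python3 s6.py
```

```text
43.02 [543.  165.8 244. ] [180.   48.  169.6] F [ 0.7  0.  -0.3] w 36.0 gf 0.0
-18.0 -18.1 f 0.4 0.6 [0.02 0.42 0.  ]
-16.5 -16.5 f -0.4 0.6 [ 0.1   0.39 -0.03]
-15.0 -14.9 f 1.2 -0.6 [0.06 0.34 0.01]
-13.5 -13.4 f 0.1 -0.2 [ 0.09  0.38 -0.01]
-12.0 -11.9 f 0.7 -0.1 [0.06 0.4  0.03]
-10.5 -10.5 f -0.3 -0.1 [ 0.09  0.35 -0.  ]
-9.0 -9.0 f 0.6 -0.1 [ 0.06  0.33 -0.02]
-7.5 -7.5 f -0.0 -0.0 [ 0.05  0.37 -0.  ]
-6.0 -6.0 f -0.0 -0.0 [ 0.05  0.38 -0.01]
-4.5 -4.5 f 0.4 -0.5 [ 0.07  0.34 -0.01]
-3.0 -2.9 f -0.5 0.2 [0.09 0.36 0.05]
-1.5 -1.4 f 0.3 -0.7 [ 0.06  0.4  -0.02]
0.0 0.0 f -0.1 -1.4 [0.01 0.38 0.  ]
1.5 1.6 f -0.7 -0.0 [ 0.06  0.35 -0.06]
3.0 3.1 f 0.5 -0.0 [0.07 0.36 0.04]
4.5 4.6 f 0.6 -0.5 [ 0.04  0.36 -0.03]
6.0 6.1 f -0.2 0.0 [ 0.01  0.38 -0.03]
7.5 7.5 f 0.2 0.1 [ 0.11  0.32 -0.02]
9.0 9.0 f 0.7 0.0 [ 0.04  0.34 -0.01]
10.5 10.5 f -0.5 -0.4 [0.05 0.34 0.01]
51.725
40 [354.6 168.9] from 152 ['214/207', '196/189', '164/158', '138/132', '132/127', '130/124', '122/117', '116/110', '116/111', '120/115', '123/117', '122/117', '121/116', '138/132', '178/172', '213/206', '222/215', '208/199', '172/155', '132/91', '116/48', '113/36', '113/34', '113/35', '114/35', '113/34', '113/32', '113/35']
-40 [287.8 168.8] from 152 ['221/214', '200/194', '164/158', '137/132', '126/121', '118/112', '115/109', '119/113', '124/118', '125/118', '121/115', '118/112', '135/128', '182/175', '220/213', '232/225', '229/222', '215/206', '188/173', '148/117', '123/67', '117/52', '116/45', '115/40', '114/38', '113/35', '113/35', '114/36']
```

There was no contact, because the open fingertips sit farther back than the nominal TCP. With the fingers shut the TCP is exact, so I'll push the knob's front face low, just above the bar, with force monitoring and then the same check.

```bash
sed -e 's/Z=243.5/Z=248/' -e '/^goto(T(-32)/,/^wait(.3)$/d' s6.py | sed '/^move_l(T(x-15)/d' > s7.py
python3 - <<'E'
s=open('s7.py').read()
new='''grip(0,40)
goto(T(-42)-50*d,o1(L,RY))
move_l(T(-42),speed=150);st()
for x in [-36,-33,-30,-27,-24,-22,-20.5,-19,-17.5,-16,-14.5,-13]:
    move_l(T(x),speed=40);o=get_obs();f=np.dot(o['wrist_force'][:2],u)
    print(x,np.round(np.dot(o['tcp_pos'][:2]-H,u),1),'f',round(f,1),round(o['wrist_force'][2],1))
    if f<-4: break
wait(.2)
move_l(T(x-12),speed=25)
move_l(T(x-12)-60*d,speed=150)
'''
s=s.replace("h.K=27\ngoto",new+"h.K=27\ngoto");open('s7.py','w').write(s)
E
python3 s7.py
```

```text
53.29 [535.2 167.5 251.1] [179.8  48.2 169.4] F [-0.4  0.4  0.8] w 0.2 gf 0.0
-36 -35.6 f -0.2 1.0
-33 -33.0 f 0.5 -0.0
-30 -29.9 f -0.2 0.7
-27 -26.8 f 0.1 0.3
-24 -23.8 f -0.2 -0.1
-22 -21.9 f -0.3 1.1
-20.5 -20.4 f 0.6 0.0
-19 -18.9 f -0.2 0.1
-17.5 -17.4 f -0.5 -0.1
-16 -15.9 f 0.1 0.3
-14.5 -14.4 f 0.6 0.8
-13 -12.9 f -0.4 -0.0
58.6083
40 [354.5 168.8] from 152 ['196/190', '179/174', '152/146', '133/127', '130/123', '126/121', '120/114', '113/108', '114/109', '118/113', '122/117', '122/117', '121/115', '136/130', '176/170', '211/204', '221/214', '210/201', '180/163', '140/104', '116/51', '112/33', '111/34', '111/32', '110/32', '110/33', '109/33', '109/33']
-40 [287.7 168.8] from 152 ['217/211', '197/190', '162/156', '136/130', '125/120', '117/112', '114/109', '117/111', '121/116', '123/117', '120/115', '117/112', '133/128', '181/174', '219/212', '230/224', '227/220', '214/205', '186/170', '147/114', '120/62', '116/47', '114/39', '113/37', '112/35', '113/37', '112/34', '112/33']
```

No contact again, even though the wrist view still shows the bar short of the pins. The robot's clock stands still between calls, so I'll resolve this offline by checking where the closed fingertips really appear in the wrist image relative to the TCP.

```bash
python3 - <<'E'
from h import *
import pickle
o,im=pickle.load(open('g.pkl','rb'));P=cam('wrist',o)
R=Ro.from_euler('xyz',o['ee_rot'],degrees=True).as_matrix();t=np.array(o['tcp_pos'])
for z in (0,-10,-20,-40):
    print('tool z',z,[proj(P,t+R@np.array([x,y,z])).round(1).tolist() for x,y in((0,0),(11,0),(-11,0),(0,14),(0,-14))])
print('tcp rack x',np.dot(t[:2]-H,[np.cos(np.radians(RY)),np.sin(np.radians(RY))]),t[2])
G=cv2.cvtColor(im,cv2.COLOR_RGB2GRAY)
for c in (290,305,321,335,350): print(c,'rows 200-399/5',G[200:400:5,c].tolist())
# all knob/bar evidence in scene+side, finer
S=pickle.load(open('f.pkl','rb'))['side'][1];hs=cv2.cvtColor(S,cv2.COLOR_RGB2HSV)
for r in (128,130,132,136,140,144,147,149,151): print(r,[tuple(S[r,c]//10) for c in range(286,312,2)].__repr__().replace('np.uint8',''))
E
```

```text
tool z 0 [[321.4, 235.6], [321.4, 219.6], [321.4, 250.9], [343.2, 235.5], [299.6, 235.6]]
tool z -10 [[321.5, 242.6], [321.5, 226.0], [321.5, 258.6], [344.5, 242.6], [298.5, 242.6]]
tool z -20 [[321.6, 250.5], [321.6, 233.0], [321.6, 267.2], [345.9, 250.5], [297.3, 250.5]]
tool z -40 [[321.8, 269.3], [321.8, 250.0], [321.8, 287.7], [349.3, 269.2], [294.4, 269.3]]
tcp rack x -65.37215126542361 398.19082582038106
290 rows 200-399/5 [111, 202, 197, 114, 104, 115, 192, 120, 168, 246, 246, 246, 246, 244, 234, 211, 124, 30, 30, 33, 31, 31, 27, 32, 31, 29, 30, 29, 30, 30, 30, 30, 29, 29, 28, 30, 27, 27, 28, 27]
305 rows 200-399/5 [111, 203, 188, 130, 106, 179, 125, 105, 102, 111, 106, 34, 44, 56, 63, 74, 28, 34, 30, 29, 29, 28, 28, 28, 31, 28, 28, 27, 27, 33, 29, 26, 28, 31, 30, 29, 31, 30, 30, 29]
321 rows 200-399/5 [110, 204, 188, 166, 107, 179, 119, 102, 96, 28, 27, 27, 24, 29, 27, 27, 42, 86, 94, 94, 90, 91, 92, 93, 133, 156, 156, 156, 141, 160, 119, 26, 28, 30, 31, 30, 31, 28, 29, 30]
335 rows 200-399/5 [111, 204, 202, 152, 106, 179, 164, 118, 109, 175, 196, 51, 64, 76, 87, 91, 28, 30,
[... 1752 characters left out ...]
)]
147 [((10), (10), (10)), ((8), (9), (9)), ((5), (5), (8)), ((9), (6), (4)), ((10), (6), (3)), ((11), (7), (4)), ((10), (7), (5)), ((7), (6), (9)), ((2), (8), (19)), ((1), (5), (13)), ((8), (2), (6)), ((10), (2), (4)), ((2), (4), (10))]
149 [((10), (10), (10)), ((7), (8), (9)), ((1), (3), (9)), ((3), (4), (8)), ((8), (7), (8)), ((9), (8), (8)), ((6), (7), (9)), ((2), (4), (9)), ((1), (5), (12)), ((2), (8), (16)), ((9), (4), (9)), ((11), (3), (5)), ((3), (6), (15))]
151 [((9), (9), (9)), ((8), (8), (9)), ((1), (3), (9)), ((0), (4), (9)), ((3), (5), (8)), ((8), (8), (8)), ((8), (8), (8)), ((5), (6), (9)), ((1), (4), (9)), ((1), (3), (9)), ((9), (4), (7)), ((10), (4), (9)), ((2), (10), (22))]
```

```bash
python3 - <<'E'
from h import *
import pickle
o,i=pickle.load(open('e.pkl','rb'));S2=pickle.load(open('f.pkl','rb'))['side'][1]
for n,S in (('e',i['side']),('f',S2)):
    s=S.astype(int)
    m=(s[...,0]-s[...,2]>35)&(s[...,0]-s[...,1]<110)&(s[...,1]-s[...,2]>12);m[:,:280]=0;m[:,312:]=0;m[:126]=0;m[155:]=0
    r,c=np.where(m);print(n,c.min(),c.max(),r.min(),r.max(),c.mean().round(2),r.mean().round(2),[ (int(k),int(m[k].sum()),np.where(m[k])[0][[0,-1]].tolist()) for k in (134,138,142,146)])
P=cam('side');D=cv2.imread('pics/t.png')[:,:,::-1].astype(int)
# pins in the undisturbed early side picture, and expected projections
r=(D[...,0]-D[...,1]>60)&(D[...,0]-D[...,2]>60);r[:,:285]=0;r[:,320:]=0;r[:115]=0;r[165:]=0
for k in range(118,162,3):
    c=np.where(r[k])[0]
    if len(c):print(k,c.tolist(),end=' ')
print()
for x in (5,8): print(x,[proj(P,np.r_[rk(x,y),z]).round(1).tolist() for y in(40,-40) for z in (236,270)])
for x in (5,0,-5,-10,-15):
    print(x,[proj(P,np.r_[rk(x-13,-13),z]).round(1).tolist() for z in (245,281)],[proj(P,np.r_[rk(x+13,-13),z]).round(1).tolist() for z in(245,281)],'L',proj(P,np.r_[rk(x-13,13),263]).round(1))
E
```

```text
e 291 304 131 147 297.63 140.02 [(134, 7, [295, 301]), (138, 11, [294, 304]), (142, 13, [291, 303]), (146, 9, [293, 301])]
f 290 301 131 148 295.12 139.63 [(134, 11, [290, 300]), (138, 11, [290, 300]), (142, 11, [290, 300]), (146, 9, [291, 299])]
118 [296, 297] 127 [307, 308] 130 [307, 308] 133 [296, 297] 136 [296, 297] 139 [296, 297] 142 [297] 145 [307, 308] 148 [307, 308] 151 [307] 154 [307] 
5 [[294.8, 143.2], [294.8, 131.7], [305.2, 155.7], [305.3, 143.8]]
8 [[295.8, 143.1], [295.9, 131.6], [306.2, 155.5], [306.4, 143.7]]
5 [[296.9, 149.0], [297.0, 136.4]] [[306.2, 147.6], [306.4, 135.1]] L [293.6 138.8]
0 [[295.2, 149.3], [295.2, 136.7]] [[304.4, 147.9], [304.6, 135.4]] L [291.9 139. ]
-5 [[293.4, 149.5], [293.4, 137.0]] [[302.7, 148.1], [302.8, 135.6]] L [290.1 139.3]
-10 [[291.6, 149.8], [291.5, 137.2]] [[300.9, 148.4], [301.0, 135.9]] L [288.3 139.6]
-15 [[289.8, 150.1], [289.7, 137.5]] [[299.1, 148.7], [299.2, 136.1]] L [286.5 139.8]
```

That explains everything. The early side picture shows the basket swinging (tilted) just after release, and the later one shows it settled about 10 mm short. The visible fingertip ends about 13 mm or more behind the TCP, so my two pushes stopped short of the knob. I'll push again, deeper.

```bash
cat > s8.py <<'E'
from h import *
import pickle
L=48;a=np.radians(RY);u=np.array([np.cos(a),np.sin(a)])
T=lambda x:np.r_[rk(x),240]
d=np.array([np.sin(np.radians(L))*u[0],np.sin(np.radians(L))*u[1],-np.cos(np.radians(L))])
goto(T(-36)-45*d,o1(L,RY))
move_l(T(-36),speed=150)
for x in list(range(-28,10,2)):
    move_l(T(x),speed=50);F=[];o=get_obs();f=np.dot(o['wrist_force'][:2],u)
    print(x,'f',round(f,1),round(o['wrist_force'][2],1),end='; ')
    if f<-3.5: break
print()
move_l(T(x-5),speed=25)
move_l(T(x-5)-45*d,speed=150);wait(.3)
o=get_obs();S=get_image('side');W=get_image('wrist');pickle.dump((o,S,W),open('k.pkl','wb'));print(o['t'])
s=S.astype(int);m=(s[...,0]-s[...,2]>35)&(s[...,0]-s[...,1]<110)&(s[...,1]-s[...,2]>12);m[:,:280]=0;m[:,312:]=0;m[:126]=0;m[155:]=0
print([(k,np.where(m[k])[0][[0,-1]].tolist()) for k in (134,138,142,146) if m[k].any()])
P=cam('wrist',o)
for y in(40,-40):
    e=proj(P,np.r_[rk(0,y),240]);c=int(round(e[0]));r0=int(e[1])-16
    print(y,e.round(1),proj(P,np.r_[rk(-8,y),240]).round(1),'from',r0,['%d/%d'%tuple(p[:2]) for p in W[r0:r0+28,c]])
E
python3 s8.py
```

```text
-28 f -0.2 0.3; -26 f -0.2 0.0; -24 f -0.8 -0.2; -22 f -0.2 -0.3; -20 f -0.5 -0.3; -18 f 0.0 0.3; -16 f 0.9 0.3; -14 f -0.3 -0.2; -12 f -0.3 0.3; -10 f -0.2 0.1; -8 f -0.7 0.2; -6 f -0.2 -0.0; -4 f -0.0 -0.5; -2 f -0.6 0.5; 0 f 0.0 -0.1; 2 f -1.2 0.5; 4 f 0.0 0.2; 6 f -4.2 1.3; 
65.3917
[(134, [294, 301]), (138, [294, 304]), (142, [293, 305]), (146, [296, 301])]
40 [372.8 211.6] [374.5 207.8] from 195 ['161/154', '137/132', '127/122', '127/122', '127/122', '135/130', '159/153', '193/186', '207/200', '185/178', '144/138', '118/113', '114/110', '119/114', '127/122', '140/133', '157/152', '173/167', '186/180', '200/194', '214/207', '221/213', '218/210', '202/190', '169/139', '138/69', '132/43', '132/41']
-40 [270.9 211.7] [269.2 207.8] from 195 ['181/174', '151/145', '130/125', '125/120', '126/121', '131/126', '155/149', '189/183', '202/195', '174/167', '134/128', '115/109', '114/110', '120/114', '127/121', '140/133', '157/150', '173/167', '187/180', '202/195', '217/209', '224/216', '219/211', '203/191', '168/138', '138/69', '131/42', '131/40']
```

The push met a stop (-4.2 N). The bar now spans rows 205–218, centred on the home prediction of 211.6, and the red pins follow immediately and equally on both sides. I'll make a quick stillness check, then hand in.

```bash
cat > s9.py <<'E'
from h import *
import pickle
o0,S0,W0=pickle.load(open('k.pkl','rb'))
wait(.8)
o=get_obs();W=get_image('wrist');S=get_image('side')
P=cam('wrist',o)
for y in(40,-40):
    e=proj(P,np.r_[rk(0,y),240]);c=int(round(e[0]));r0=int(e[1])-10
    print(y,e.round(1),[int(v) for v in W[r0:r0+22,c,0]],[int(v) for v in W0[r0:r0+22,c,0]])
s=S.astype(int);m=(s[...,0]-s[...,2]>35)&(s[...,0]-s[...,1]<110)&(s[...,1]-s[...,2]>12);m[:,:280]=0;m[:,312:]=0;m[:126]=0;m[155:]=0
print([(k,np.where(m[k])[0][[0,-1]].tolist()) for k in (134,138,142,146) if m[k].any()],get_obs()['t'])
f=lambda x,z:proj(P,np.r_[rk(x,0),z])[1].round(1)
r,c=np.where(col(W)[1][150:290,300:345]);print('knob rows',r.min()+150,r.max()+150,'exp bot/front top/back top',f(-13,245),f(-13,281),f(13,281))
E
python3 s9.py
```

```text
40 [372.1 210.3] [166, 197, 206, 184, 143, 118, 115, 121, 130, 144, 160, 175, 188, 203, 216, 219, 210, 188, 156, 136, 131, 131] [141, 166, 191, 194, 168, 132, 116, 115, 119, 128, 140, 157, 173, 186, 200, 214, 221, 217, 202, 168, 137, 132]
-40 [270.4 210.5] [156, 191, 203, 175, 133, 116, 115, 120, 129, 142, 159, 175, 188, 203, 217, 221, 212, 189, 155, 134, 130, 129] [132, 156, 191, 204, 175, 134, 116, 114, 120, 127, 140, 157, 173, 186, 202, 217, 223, 219, 202, 167, 136, 129]
[(134, [294, 301]), (138, [294, 304]), (142, [293, 305]), (146, [296, 301])] 66.3917
knob rows 189 250 exp bot/front top/back top 210.2 258.8 266.1
```

```bash
python3 -c "
from station import *
print(sign_off(), get_obs()['t'])"
```

```text
the job is handed in; nothing more can be done
the job is handed in; nothing more can be done
```

I handed in the job at about 66 s, with the basket hanging still on the rack's prongs and its handle bar measured at home against both red stop pins; the station gave no verdict, and I didn't re-check the bystanders after the carry.

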